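Weigh out the good cell and clamp it in the charger

ROBOT

A 6-joint arm with a two-finger parallel gripper is mounted at the origin on the work surface. World frame = base frame: x ahead of the robot, y to its left, z up, the work surface at z = 0. Lengths are in m, angles in rad, forces in N, time in s.
With the tool pointing down it reaches from about 0.35 to 0.775 m from the base axis. Payload 5.5 kg.
Tool frame: the origin (TCP) lies where the fingers leave the gripper's body, on its centre line; the fingertips stand 73 mm ahead of it and the grasp point (between the pads) lies 54 mm ahead of it; z points along the fingers, y is the line along which they close (so a half turn about z gives the same grasp; the last joint's range is limited). The gripper opens to 85 mm and grips with 20 to 120 N. Pads are 22 mm wide; open, the fingers measure 114 mm over their backs; the gripper's body (76 mm by 85 mm) begins 54 mm behind the grasp point. The pads swing forward as they close: fully open they stand 13 mm farther back than shut.
Start: joints at [-1.468, 0.313, 0.046, 1.304, 0, 1.431], TCP at [0.138, -0.558, 0.304] pointing down, gripper open.
Joint ranges: [-2.76, 2.76], [-0.86, 1.69], [-1.03, 1.26], [-2.2, 2.34], [-1.47, 1.5], [-3.14, 3.14]. Speed limits (rad/s): [2.57, 2.57, 3.14, 3.14, 3.14, 3.14].

INTERFACE

Orientations are given as a rotation vector (axis times angle).
In Python, from workcell import * gives the robot as it stands.
- The arm moves only by the tool arm_command, never from a script. Its argument "plan" is a list of rows, each a list of 6 numbers: the shift along the tool's x, y, z in parts of the range, where 1.0 means 80 cm, then the turn, a rotation vector about the tool's x, y, z in shares of 90 degrees (1.0 is 90 degrees). In form: [[dx, dy, dz, wx, wy, wz], ...]. A call has 1 to 8 rows; each row is the pose to reach, as a shift and turn from the pose commanded when the call began, along the tool's axes at that moment; what a row does not reach only later rows make up. A row lasts 1/8 s, in which the tool goes at most 62.5 mm and 10.7 degrees, less where a joint would pass 70% of its speed; a pose out of reach is approached as far as the arm can. Shift and turn numbers lie between -1 and 1, and a call with a number outside is refused. A call with a gripper value outside its range is refused whole. "fingers" is the opening, from -1 (shut) to 1 (fully open), set as the call begins (left out, the last holds). The fingers move at their own pace and stop on an object; "grip_force" is the grip in N (left out, the last holds). Time passes only in rows, so rows that repeat a pose let the fingers close. It gives the time, the measured TCP pose, the force, the opening and the grip force at its end, in the units of the state.
- get_obs(): the state, without advancing time (a new reading comes with each control period).
- camera(name): name is "scene" or "top"; returns (picture, depth): 480x640x3 uint8, blue, green, red; 480x640 float32, m along the optical axis (not along the pixel's ray), 0 where there is no reading.
- camera_model(name): a dict with "fovy" (degrees; the focal length in pixels is half the picture's height over the tangent of half this angle, whatever the lens; pixels are square), "cx", "cy" (the principal point, pixels), "D" ([k1, k2, p1, p2, k3] as OpenCV has them; the pictures are not rectified), "R" (3x3) and "t" (3): a world point X has camera coordinates R X + t. Camera axes: x right, y down, z forward; pixel columns grow to the right and rows downward; lengths in m; the calibration is good to about 2 mm. A picture is of the moment at which its call begins. camera_model takes no time and is no camera call.
- finish_job(): hands the job in; it is judged then, once.
The state is a dict: "t": time; "joint_pos": joint angles; "qvel": joint speeds; "effort": joint torques, N m; "tool_pos": TCP position; "orientation": TCP orientation; "force": force on the tool from outside, world axes, zero at the start; "moment": the same for the moment, N m; "width": finger opening in m; "finger_force": force on a finger pad.
Only numpy, scipy, OpenCV 4.12 (cv2) and the standard library are available. Lean on these libraries where they do the work, as an engineer would, in place of code of your own. Each camera call takes 0.05 s, during which the arm holds its last target. There are 200 camera calls.

TASK

Two look-alike D cells for the hall torch lie in the wooden tray and one is a lightweight dud: lay one on each pan of the balance, gently and without dropping them, and see which side drops. Lay the cell that drops in the charger's bay with its button end towards the sprung copper contact, then slide the orange jaw up until the cell is held snug against that contact, its spring just pressed in, without crushing it (no more than 12 N). Leave the lighter cell on its pan and everything else where it is.

Things in the scene. Friction and masses are not known exactly. Their poses are not given: they have to be found in the camera images.
- cell_a: one of two look-alike D cells, green with a brass band near the button end; one of the two (not told which) is markedly heavier (140 to 180 g against 80 to 110 g). A cylinder 33 mm in diameter, 61 mm long over its 2 mm button. Origin at the middle of its axis; x runs along the axis to the button (+) end. Starts lying in a tray slot
- cell_b: one of two look-alike D cells, green with a brass band near the button end; one of the two (not told which) is markedly heavier (140 to 180 g against 80 to 110 g). A cylinder 33 mm in diameter, 61 mm long over its 2 mm button. Origin at the middle of its axis; x runs along the axis to the button (+) end. Starts lying in a tray slot
- cell_a_button (a point): tip of cell_a's button (+) end
- cell_b_button (a point): tip of cell_b's button (+) end
- tray: wooden two-slot cell tray, 110 (x) x 180 (y) mm, 7 mm thick with 14 mm high side strips; two cork V-slots at y = +42 and -42 mm, shaped like the balance pans, hold the cells lying along x, axes 26.5 mm above the table. Origin at the middle of its underside. Fixed to the table
- balance: grey and steel equal-arm balance, base plate 90 (x) x 250 (y) mm; origin at the middle of its underside; the beam lies along y, 78 mm high, on a column 30 mm wide and 108 mm high in the middle, and carries a pan above each end. Fixed to the table
- beam (a joint): swing of the balance beam (rad): 0 level, positive when the right (-y) pan has dropped, negative when the left has; stops at +-0.13, where a pan is 14 mm lower or higher than when level. It is free but damped: a pan gives way under a touch, a loaded one drops in about a second; empty it floats back to level
- pan_left_floor (a point): middle of the bottom of the left (+y) pan; a cell lying there has its axis 16.5 mm above this point, along this point's x. The pan is a V-sided steel trough, 80 mm long (x), 34 mm wide (y), sides 6.5 mm high, end lips 5 mm high; it stays level as the beam swings. Beam level: 110 mm above the table, 110 mm from the balance's middle along its +y
- pan_right_floor (a point): middle of the bottom of the right (-y) pan; a cell lying there has its axis 16.5 mm above this point, along this point's x. The pan is a V-sided steel trough, 80 mm long (x), 34 mm wide (y), sides 6.5 mm high, end lips 5 mm high; it stays level as the beam swings. Beam level: 110 mm above the table, 110 mm from the balance's middle along its -y
- charger: dark grey single-bay universal cell charger, housing 212 (x) x 84 (y) x 23 mm; origin at the middle of its underside. On top, along x: the orange sliding jaw at the -x end, the open bay, and at the +x end the graphite end block with the sprung copper contact. Fixed to the table
- charger_bay (a point): on the bottom of the bay, above the charger's origin, 26 mm above the table; axes as the charger's. The bay is an open V-trough along x like the pans, from x = -38 to +62 mm; a loaded cell's axis is 16.5 mm above this point and parallel to x, button towards +x
- charger_end (a point): on the bay's middle line at axis height (42.5 mm), charger x = +70 mm. The sprung contact, a 16 mm copper disc at axis height on an end block 40 mm wide and 60 mm high, has its free face here or up to 30 mm nearer the jaw: the block is clamped by its brass thumbscrew where the last user left it, which is not measured
- jaw: orange sliding jaw of the charger; origin at the middle of the face that meets the cell's flat end, at axis height; its x is the charger's and points to the cell. 10 mm thick (back at x = -10 mm), 36 mm wide. Starts with its face at charger x = -44 to -36 mm and can slide to +18 mm. Over 12 N between jaw and cell bends the contacts
- jaw_tab (a point): on the back of the jaw's thumb tab, 30 mm above the jaw's origin and 10 mm behind it, where to push towards +x; the tab is 24 mm wide, 10 mm thick, its top 14 mm above this point, free behind. The jaw takes about 9 N to slide, up to 2 N more with a cell before it, and stays put; the contact's spring adds 1.5 N at first touch, 7.5 N when solid 4 mm on
- power_bank: navy power bank, a rounded slab 140 x 70 x 16 mm; origin at the middle of its underside. Bystander, not to be disturbed
- mouse: glossy black computer mouse, 106 x 60 x 33 mm; origin at the middle of its underside. Bystander, not to be disturbed
- keyring: stainless steel keyring with two keys, about 65 mm long, 3 mm thick; origin at the ring's centre. Bystander, not to be disturbed
- coaster: round cork coaster, 96 mm across, 6 mm thick; origin at the middle of its underside. Bystander, not to be disturbed
- mirror: pale pink round compact mirror, 68 mm across, 15 mm thick; origin at the middle of its underside. Bystander, not to be disturbed

How it is judged:
On the way, in this order (a step that is already met when the one before it is completed fails the run):
1. both cells lie released on opposite pans and the balance has dropped to one side and settled ((((horizontal distance between cell_a and pan_left_floor below 0.015 m and z of cell_a in the frame of pan_left_floor between 0.012 and 0.02 m) and (horizontal distance between cell_b and pan_right_floor below 0.015 m and z of cell_b in the frame of pan_right_floor between 0.012 and 0.02 m)) or ((horizontal distance between cell_b and pan_left_floor below 0.015 m and z of cell_b in the frame of pan_left_floor between 0.012 and 0.02 m) and (horizontal distance between cell_a and pan_right_floor below 0.015 m and z of cell_a in the frame of pan_right_floor between 0.012 and 0.02 m))) and contact force between the fingers and cell_a below 0.05 N and contact force between the fingers and cell_b below 0.05 N and (value of joint beam above 0.08 rad or value of joint beam below -0.08 rad) and velocity of joint beam between -0.05 and 0.05 rad/s), for 0.3 s.
2. the cell that dropped lies released in the charger's bay, button towards the contact, and the other, the light one (under 1.25 N on the pan), lies at rest on its pan (((z of cell_a in the frame of charger between 0.039 and 0.046 m and y of cell_a in the frame of charger between -0.005 and 0.005 m and x of cell_a in the frame of jaw above 0.028 m and x of cell_a_button in the frame of jaw above 0.055 m and x of cell_a in the frame of charger below 0.048 m and angle between the x axis of cell_a and the x axis of charger, either way round below 0.12 rad and ((horizontal distance between cell_b and pan_left_floor below 0.015 m and z of cell_b in the frame of pan_left_floor between 0.012 and 0.02 m) or (horizontal distance between cell_b and pan_right_floor below 0.015 m and z of cell_b in the frame of pan_right_floor between 0.012 and 0.02 m)) and contact force between cell_b and balance below 1.25 N and linear speed of cell_b below 0.01 m/s) or (z of cell_b in the frame of charger between 0.039 and 0.046 m and y of cell_b in the frame of charger between -0.005 and 0.005 m and x of cell_b in the frame of jaw above 0.028 m and x of cell_b_button in the frame of jaw above 0.055 m and x of cell_b in the frame of charger below 0.048 m and angle between the x axis of cell_b and the x axis of charger, either way round below 0.12 rad and ((horizontal distance between cell_a and pan_left_floor below 0.015 m and z of cell_a in the frame of pan_left_floor between 0.012 and 0.02 m) or (horizontal distance between cell_a and pan_right_floor below 0.015 m and z of cell_a in the frame of pan_right_floor between 0.012 and 0.02 m)) and contact force between cell_a and balance below 1.25 N and linear speed of cell_a below 0.01 m/s)) and contact force between the fingers and cell_a below 0.05 N and contact force between the fingers and cell_b below 0.05 N), for 0.2 s.
At the end, for the whole second after the job is handed in: The heavier cell rests released in the bay (axis within 5 mm sideways, 3.5 mm in height, 0.12 rad), button towards the sprung contact, flat end pressed on the jaw with over 1.5 N by the spring; the lighter cell (under 1.25 N) rests released on its pan, within 15 mm of its middle (((z of cell_a in the frame of charger between 0.039 and 0.046 m and y of cell_a in the frame of charger between -0.005 and 0.005 m and x of cell_a in the frame of jaw between 0.028 and 0.0325 m and x of cell_a_button in the frame of jaw above 0.055 m and x of cell_a in the frame of charger below 0.048 m and angle between the x axis of cell_a and the x axis of charger, either way round below 0.12 rad and contact force between cell_a and jaw above 1.5 N and linear speed of each of cell_a, cell_b below 0.01 m/s and ((horizontal distance between cell_b and pan_left_floor below 0.015 m and z of cell_b in the frame of pan_left_floor between 0.012 and 0.02 m) or (horizontal distance between cell_b and pan_right_floor below 0.015 m and z of cell_b in the frame of pan_right_floor between 0.012 and 0.02 m)) and contact force between cell_b and balance below 1.25 N) or (z of cell_b in the frame of charger between 0.039 and 0.046 m and y of cell_b in the frame of charger between -0.005 and 0.005 m and x of cell_b in the frame of jaw between 0.028 and 0.0325 m and x of cell_b_button in the frame of jaw above 0.055 m and x of cell_b in the frame of charger below 0.048 m and angle between the x axis of cell_b and the x axis of charger, either way round below 0.12 rad and contact force between cell_b and jaw above 1.5 N and linear speed of each of cell_b, cell_a below 0.01 m/s and ((horizontal distance between cell_a and pan_left_floor below 0.015 m and z of cell_a in the frame of pan_left_floor between 0.012 and 0.02 m) or (horizontal distance between cell_a and pan_right_floor below 0.015 m and z of cell_a in the frame of pan_right_floor between 0.012 and 0.02 m)) and contact force between cell_a and balance below 1.25 N)) and contact force between the fingers and cell_a below 0.05 N and contact force between the fingers and cell_b below 0.05 N); the robot touches nothing.
It fails at once if a cell is pressed hard on a pan: more than 25 N between a cell and the balance (contact force between any of cell_a, cell_b and balance above 25 N).
It fails at once if a cell is let fall: it moves faster than 0.35 m/s with no finger on it ((linear speed of cell_a above 0.35 m/s and contact force between the fingers and cell_a below 0.05 N) or (linear speed of cell_b above 0.35 m/s and contact force between the fingers and cell_b below 0.05 N)).
It fails at once if the robot leans on the balance with more than 15 N (contact force between the arm and balance above 15 N).
It fails at once if a cell is crushed in the charger: more than 12 N between jaw and cell (contact force between any of cell_a, cell_b and jaw above 12 N).
It fails at once if a bystander is moved more than 25 mm (distance of any of power_bank, mouse, keyring, coaster, mirror from where it was at the start of the episode above 0.025 m).
It also fails if it takes over 72 s, if anything falls off the work surface, if the arm or the gripper's body presses on something with over 40 N, if the wrist force passes 120 N, or if a joint passes its speed limit or range.

## Working session

There is one attempt and no reset: what is moved stays moved. The work goes in short steps, Python scripts to look and compute and a tool call to move; the robot and the scene stay as the last step left them, time stands still between calls to the robot, and variables do not carry over. Pictures are saved under pics/ and viewed, at most 15 in all, crops included, and the job is handed in when it is done.

Besides the shell and the picture viewer there is one more tool, called after "Request:" as name(argument=value, ...) on one line, values as JSON. arm_command: Moves the arm, as the interface text tells. Its arguments: {"type":"object","properties":{"plan":{"type":"array","items":{"type":"array","items":{"type":"number"}}},"fingers":{"type":"number"},"grip_force":{"type":"number"}},"required":["plan"]}

```bash
ls; mkdir -p pics; python3 - <<'E'
from workcell import *
import cv2,numpy as np
for n in("scene","top"):
    p,d=camera(n); cv2.imwrite(f"pics/{n}0.png",p); np.savez(f"pics/{n}0.npz",p=p,d=d); m=camera_model(n); print(n,m, d.min(),d.max())
print(get_obs())
E
```

```text
pics
scene {'fovy': 53.04214533608486, 'cx': 313.9632750666061, 'cy': 243.92046327018596, 'D': array([0.02821769, 0.        , 0.        , 0.        , 0.        ]), 'R': array([[ 0.20469106,  0.97881522,  0.00472509],
       [ 0.78932382, -0.1622058 , -0.59216315],
       [-0.57885187,  0.12494013, -0.80580425]]), 't': array([-0.11671997, -0.39873878,  1.36159149])} 0.0 3.116334
top {'fovy': 54.4479763149244, 'cx': 329.47981848170656, 'cy': 233.86061214459875, 'D': array([-0.02264694,  0.        ,  0.        ,  0.        ,  0.        ]), 'R': array([[ 0.00765617, -0.99983776,  0.01630426],
       [-0.98487069, -0.01036234, -0.17298079],
       [ 0.17312167, -0.01473322, -0.98479024]]), 't': array([-0.0069177 ,  0.57783175,  1.03505004])} 0.0 2.130543
{'t': 0.1, 'joint_pos': array([-1.46759990e+00,  3.13920265e-01,  4.50923657e-02,  1.30359908e+00,
        1.13119310e-05,  1.43117761e+00]), 'qvel': array([-0.00114407, -0.00053086,  0.0040419 ,  0.00141457, -0.00046414,
       -0.00034039]), 'effort': array([ 4.52131731e-03, -4.81726062e+01,  2.99243474e+01,  1.26649736e-02,
       -2.38806939e-05,  2.22803259e-06]), 'tool_pos': array([ 0.13819844, -0.55779797,  0.30310072]), 'orientation': array([-3.11684968e+00, -3.80279378e-01, -6.43762161e-05]), 'force': array([-0.4744322 , -0.38100808, -0.36161545]), 'moment': array([ 0.01560108, -0.0166132 , -0.00725158]), 'finger_force': 0.0, 'width': 0.08529574586123582}
```

View pics/top0.png

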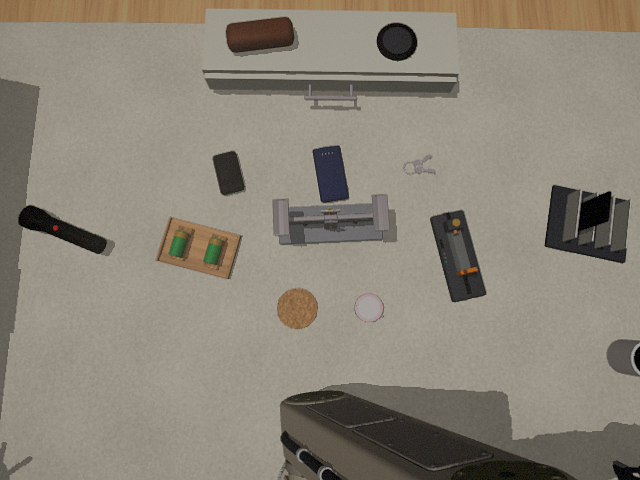

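View pics/scene0.png

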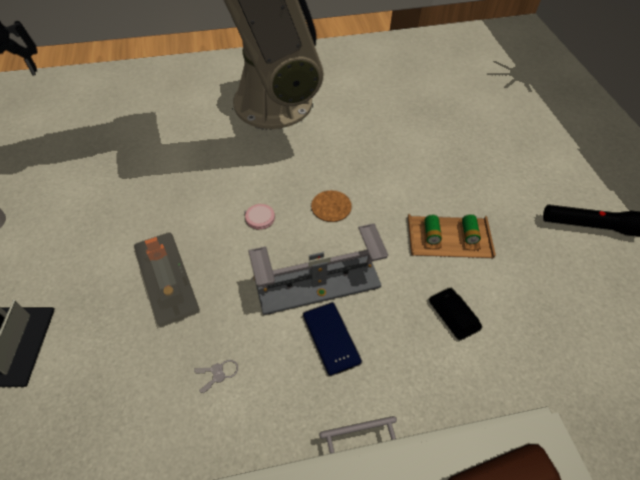

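The top view shows the tray with cells near (180,243) and (214,252), the balance at (332,220), the charger at (457,255) with its orange jaw at (467,271) and the bystanders around them. The scene view agrees. Next I'll enlarge the details.

```bash
cat > h.py <<'E'
from workcell import *
import cv2,numpy as np
from scipy.spatial.transform import Rotation as Rot
M={n:camera_model(n) for n in("scene","top")}
def K(n):
    m=M[n]; f=240/np.tan(np.radians(m["fovy"]/2)); return np.array([[f,0,m["cx"]],[0,f,m["cy"]],[0,0,1]])
def ray(n,uv):
    m=M[n]; x=cv2.undistortPoints(np.float64(uv).reshape(-1,1,2),K(n),m["D"]).reshape(-1,2)
    d=np.c_[x,np.ones(len(x))]@m["R"]; return -m["R"].T@m["t"],d
def onz(n,uv,z):
    o,d=ray(n,uv); return o+d*((z-o[2])/d[:,2])[:,None]
def dep(n,uv,D):
    o,d=ray(n,uv); uv=np.int32(np.round(uv)).reshape(-1,2); return o+d*D[uv[:,1],uv[:,0]][:,None]
def pix(n,X):
    m=M[n]; return cv2.projectPoints(np.float64(X).reshape(-1,1,3),cv2.Rodrigues(m["R"])[0],m["t"],K(n),m["D"])[0].reshape(-1,2)
def cloud(n,D,box=None):
    v,u=np.mgrid[:480,:640]; o,d=ray(n,np.c_[u.ravel(),v.ravel()]); return (o+d*D.reshape(-1,1)).reshape(480,640,3)
E
python3 - <<'E'
from h import *
t=np.load("pics/top0.npz");s=np.load("pics/scene0.npz")
a=cv2.resize(t["p"][205:290,150:250],(400,340),interpolation=2)
b=cv2.resize(t["p"][200:310,420:500],(400,550),interpolation=2)[:550]
c=np.zeros((590,800,3),np.uint8); c[:340,:400]=a; c[:550,400:]=b
e=cv2.resize(s["p"][205:265,400:500],(400,240),interpolation=2); c[345:585,:400]=e
cv2.imwrite("pics/crop1.png",c)
W=cloud("top",t["d"]); hsv=cv2.cvtColor(t["p"],cv2.COLOR_BGR2HSV)
def blobs(m,name):
    n,l,st,ce=cv2.connectedComponentsWithStats(m.astype(np.uint8))
    for i in range(1,n):
        if st[i,4]>15:
            P=W[l==i]; r=cv2.minAreaRect(np.argwhere(l==i)[:,::-1].astype(np.float32))
            print(name,st[i,4],ce[i].round(1),P.mean(0).round(4),"zmax",np.percentile(P[:,2],95).round(4),r)
H,S,V=hsv[...,0],hsv[...,1],hsv[...,2]
blobs((H>50)&(H<80)&(S>120)&(V>40),"green")
blobs((H>5)&(H<18)&(S>180)&(V>120),"orange")
blobs((W[...,2]>.1)&(W[...,2]<.125)&(W[...,0]>.35)&(W[...,0]<.75)&(abs(W[...,1])<.3),"pan")
blobs((W[...,2]>.015)&(W[...,2]<.2)&(W[...,0]>.35)&(W[...,0]<.75)&(W[...,1]<-.2),"charger")
blobs((H>8)&(H<20)&(S>90)&(V>70)&(W[...,0]>.3),"wood/cork")
E
```

```text
green 119 [175.4 246. ] [0.5457 0.3541 0.0507] zmax 0.0453 ((176.0533905029297, 245.8291778564453), (9.186869621276855, 17.896499633789062), 17.354022979736328)
green 117 [210.2 252.7] [0.5308 0.2725 0.0512] zmax 0.0456 ((210.80003356933594, 253.1000213623047), (9.17060375213623, 17.39252471923828), 18.43494987487793)
orange 41 [471.5 269.4] [ 0.494  -0.3189  0.0876] zmax 0.0903 ((471.5000305175781, 269.4999694824219), (3.7947328090667725, 10.11928653717041), 71.56504821777344)
pan 586 [380.2 211.8] [ 0.6177 -0.1127  0.1133] zmax 0.118 ((380.2032775878906, 211.7442169189453), (36.82503890991211, 16.0301570892334), 85.76361083984375)
pan 604 [280.6 216.3] [0.605  0.1073 0.1131] zmax 0.1182 ((280.587158203125, 216.37612915039062), (37.073890686035156, 16.234968185424805), 88.26429748535156)
pan 35 [330.  210.3] [ 0.6211 -0.0015  0.1067] zmax 0.1104 ((330.5400390625, 210.71998596191406), (2.4961509704589844, 19.081687927246094), 86.8201675415039)
charger 3058 [597.5 219.6] [ 0.6152 -0.6294  0.0664] zmax 0.1513 ((597.1091918945312, 219.68124389648438), (65.68535614013672, 60.266651153564
[... 440 characters left out ...]
83.1572265625)
wood/cork 2654 [198.7 247.5] [0.5483 0.3104 0.0115] zmax 0.0183 ((197.8031005859375, 247.44821166992188), (75.48271179199219, 45.045310974121094), 14.743562698364258)
wood/cork 52 [455.8 222.1] [ 0.6059 -0.294   0.0657] zmax 0.0701 ((455.50006103515625, 222.00003051757812), (7.77817440032959, 7.77817440032959), 45.0)
wood/cork 16 [455.1 231.7] [ 0.5875 -0.2981  0.0428] zmax 0.0512 ((455.0, 231.5), (3.0, 4.0), 90.0)
wood/cork 105 [466.8 270.8] [ 0.4925 -0.3133  0.0705] zmax 0.0899 ((466.7059326171875, 270.82354736328125), (4.850712299346924, 21.3431339263916), 75.96376037597656)
wood/cork 1280 [296.7 308. ] [0.4075 0.0733 0.0091] zmax 0.0099 ((296.5, 308.0), (40.0, 39.0), 90.0)
```

View pics/crop1.png

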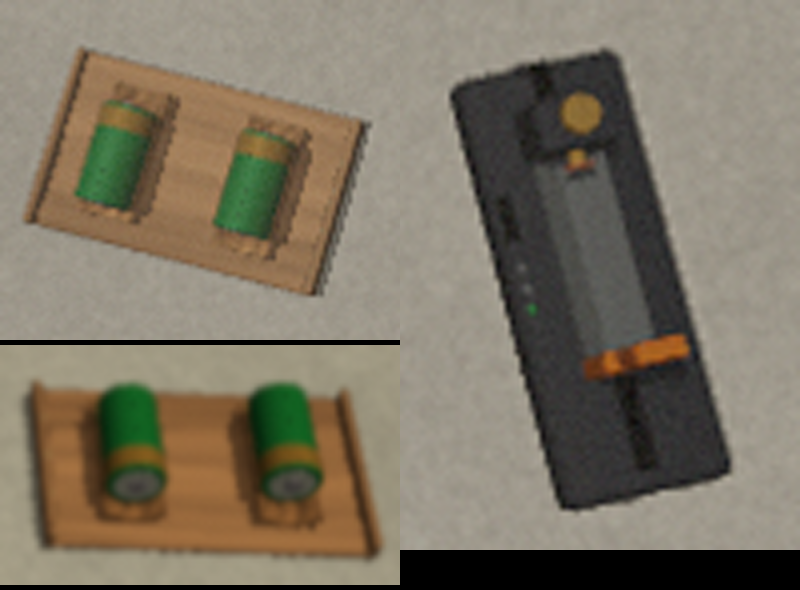

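The crops show both cells with their brass band and button towards the upper side, world +x. The charger's contact is at its upper end, with the jaw at the lower end. No cell needs turning end for end.

```bash
python3 - <<'E'
from h import *
for n in("top","scene"):
    t=np.load(f"pics/{n}0.npz"); W=cloud(n,t["d"]); hsv=cv2.cvtColor(t["p"],cv2.COLOR_BGR2HSV)
    H,S,V=hsv[...,0],hsv[...,1],hsv[...,2]; X,Y,Z=W[...,0],W[...,1],W[...,2]
    P=lambda x,y:Z[(abs(X-x)<.03)&(abs(Y-y)<.03)&(abs(Z)<.05)]
    print(n,"table z",[np.median(P(*q)).round(4) for q in((.45,.2),(.7,.3),(.45,-.15),(.65,-.2),(.6,-.45))])
    b=np.median(P(.45,-.15))
    def rect(name,m,k=0):
        m=m.astype(np.uint8); nn,l,st,_=cv2.connectedComponentsWithStats(m); i=1+st[1:,4].argmax() 
        q=np.float32(W[l==i][:,:2]); r=cv2.minAreaRect(q*1000); bx=cv2.boxPoints(r)
        e=bx[1]-bx[0]; f=bx[2]-bx[1]
        print(n,name,st[i,4],np.round(r[0],1),np.round((np.linalg.norm(e),np.linalg.norm(f)),1),"ang",[np.degrees(np.arctan2(v[1],v[0])).round(1) for v in(e,f)],"zmed",(np.median(Z[l==i])*1e3).round(1))
    box=lambda a,b_,c,d:(X>a)&(X<b_)&(Y>c)&(Y<d)
    rect("cellL",(Z-b>.030)&(Z-b<.06)&box(.45,.65,.315,.42)&(S>60))
    rect("cellR",(Z-b>.030)&(Z-b<.06)&box(.45,.65,.2,.315)&(S>60))
    rect("tray",(Z-b>.004)&(Z-b<.06)&box(.45,.65,.18,.45))
    rect("panL",(Z-b>.104)&(Z-b<.125)&box(.5,.7,.05,.18))
    rect("panR",(Z-b>.104)&(Z-b<.125)&box(.5,.7,-.2,-.06))
    rect("base",(Z-b>.004)&(Z-b<.04)&box(.5,.7,-.2,.18))
    rect("charger",(Z-b>.012)&(Z-b<.04)&box(.35,.75,-.42,-.2))
    rect("block",(Z-b>.054)&(Z-b<.064)&box(.55,.75,-.42,-.2))
    rect("tab",(Z-b>.06)&(Z-b<.1)&box(.4,.55,-.42,-.2))
    rect("knob",(Z-b>.062)&box(.55,.75,-.42,-.2))
    rect("coaster",(Z-b>.003)&(S>90)&box(.3,.5,0,.13))
    rect("mirror",(Z-b>.006)&box(.35,.5,-.15,-.03))
E
```

```text
top table z [np.float64(0.0004), np.float64(0.0005), np.float64(0.0007), np.float64(0.0007), np.float64(0.0007)]
top cellL 341 [556.3 353.7] [61.3 33.1] ang [np.float32(-13.1), np.float32(76.9)] zmed 40.5
top cellR 344 [538.9 271.6] [59.4 32.1] ang [np.float32(-14.7), np.float32(75.3)] zmed 40.5
top tray 3211 [549.4 314.5] [114.6 186.7] ang [np.float32(-12.7), np.float32(77.3)] zmed 9.4
top panL 604 [605.4 107.1] [35.7 83. ] ang [np.float32(-87.0), np.float32(3.0)] zmed 112.9
top panR 586 [ 618.2 -112.6] [35.7 82.9] ang [np.float32(-86.4), np.float32(3.6)] zmed 113.2
top base 1833 [590.2  -4.3] [248.5  49.2] ang [np.float32(-86.6), np.float32(3.4)] zmed 16.7
top charger 2792 [ 537.6 -309.7] [ 85.8 214.4] ang [np.float32(-77.0), np.float32(13.0)] zmed 24.2
top block 139 [ 605.3 -294.4] [41.4 26. ] ang [np.float32(-77.8), np.float32(12.2)] zmed 59.9
top tab 70 [ 493.9 -319.4] [26.8 10.6] ang [np.float32(-76.1), np.float32(13.9)] zmed 86.6
top knob 53 [ 606.8 -293.7] [18.6 17.5] ang [np.float32(-27.6), np.float32(62.4)] zmed 66.3
top coaster 1177 [408.1  73.6] [93.2 93.6] ang [np.float3
[... 682 characters left out ...]
7), np.float32(3.3)] zmed 113.8
scene base 3658 [617.9  -1.4] [251.3  80.4] ang [np.float32(-86.6), np.float32(3.4)] zmed 17.2
scene charger 3000 [ 539.2 -308.4] [ 83.9 216.8] ang [np.float32(-77.1), np.float32(12.9)] zmed 24.0
scene block 194 [ 606.9 -292.9] [39.3 27.4] ang [np.float32(-76.6), np.float32(13.4)] zmed 59.4
scene tab 148 [ 495.3 -318.2] [23.9 12.3] ang [np.float32(-74.1), np.float32(15.9)] zmed 79.7
scene knob 69 [ 607.3 -292.5] [16.9 17.9] ang [np.float32(-20.2), np.float32(69.8)] zmed 66.4
scene coaster 949 [409.2  73.9] [94.6 93.1] ang [np.float32(-23.1), np.float32(66.9)] zmed 7.3
scene mirror 568 [411.2 -95.5] [66.5 67.9] ang [np.float32(-84.7), np.float32(5.3)] zmed 15.6
```

```bash
cat > chain.py <<'E'
from h import *
def rot(yawdeg):
    a=np.radians(yawdeg); return Rot.from_matrix(np.array([[np.cos(a),np.sin(a),0],[np.sin(a),-np.cos(a),0],[0,0,-1]]))
def chain(p0,y0,targets,R0=None):
    """world poses (m, yaw of tool x, deg) -> one rounded row per call"""
    R=R0 or rot(y0); p=np.array(p0,float)
    for (x,y,z,yaw) in targets:
        s=np.round(R.inv().apply(np.array([x,y,z])-p)*100,2); w=np.round((R.inv()*rot(yaw)).as_rotvec(),3)
        print((x,y,z,yaw),"->",(s+0).tolist()+(w+0).tolist(),"rows>=",int(max(np.ceil(np.linalg.norm(s)/6.25),np.ceil(np.degrees(np.linalg.norm(w))/10.7))))
        p=p+R.apply(s/100); R=R*Rot.from_rotvec(w)
E
python3 - <<'E'
from chain import *
o=get_obs(); R0=Rot.from_rotvec(o["orientation"]); print(R0.as_matrix().round(4))
chain([.138,-.558,.304],0,[(.45,-.25,.30,69),(.50,.20,.30,140),(.5558,.3539,.20,166.8)],R0)
E
```

```text
[[ 9.707e-01  2.404e-01 -2.000e-04]
 [ 2.404e-01 -9.707e-01  1.600e-03]
 [ 2.000e-04 -1.600e-03 -1.000e+00]]
(0.45, -0.25, 0.3, 69) -> [37.69, -22.39, 0.45, -0.001, -0.001, -0.961] rows>= 8
(0.5, 0.2, 0.3, 140) -> [43.8, -11.48, 0.01, 0.0, 0.0, -1.24] rows>= 8
(0.5558, 0.3539, 0.2, 166.8) -> [5.61, 15.38, 10.0, 0.0, 0.0, -0.467] rows>= 4
```

Units first: shifts go in shares of 80 cm and turns go in shares of 90 degrees. So 37.7 cm / 80 = 0.4713, -22.4 cm / 80 = -0.28, -0.96 rad / 1.5708 = -0.6112.

Request:
arm_command(plan=[[0.4713, -0.28, 0.005, 0, 0, -0.6112], [0.4713, -0.28, 0.005, 0, 0, -0.6112], [0.4713, -0.28, 0.005, 0, 0, -0.6112], [0.4713, -0.28, 0.005, 0, 0, -0.6112], [0.4713, -0.28, 0.005, 0, 0, -0.6112], [0.4713, -0.28, 0.005, 0, 0, -0.6112], [0.4713, -0.28, 0.005, 0, 0, -0.6112], [0.4713, -0.28, 0.005, 0, 0, -0.6112]], fingers=0.4)

```text
t: 1.1
tool_pos: [0.4524, -0.2467, 0.2994]
orientation: [-2.583, -1.786, -0.0]
force: [-0.7, 0.8, 0.8]
width: 0.0597
finger_force: 0.0
```

Converted, 43.8 cm / 80 = 0.5475, -11.5 cm / 80 = -0.1438, -1.24 rad / 1.5708 = -0.7894.

Request:
arm_command(plan=[[0.5475, -0.1438, 0, 0, 0, -0.7894], [0.5475, -0.1438, 0, 0, 0, -0.7894], [0.5475, -0.1438, 0, 0, 0, -0.7894], [0.5475, -0.1438, 0, 0, 0, -0.7894], [0.5475, -0.1438, 0, 0, 0, -0.7894], [0.5475, -0.1438, 0, 0, 0, -0.7894], [0.5475, -0.1438, 0, 0, 0, -0.7894], [0.5475, -0.1438, 0, 0, 0, -0.7894]])

```text
t: 2.1
tool_pos: [0.5005, 0.2019, 0.2993]
orientation: [-1.07, -2.953, 0.001]
force: [-0.3, -0.9, -0.0]
width: 0.0598
finger_force: 0.0
```

Converted, 15.4 cm / 80 = 0.1925, 10 cm / 80 = 0.125, -0.467 rad / 1.5708 = -0.2973.

Request:
arm_command(plan=[[0.07, 0.1925, 0.125, 0, 0, -0.2973], [0.07, 0.1925, 0.125, 0, 0, -0.2973], [0.07, 0.1925, 0.125, 0, 0, -0.2973], [0.07, 0.1925, 0.125, 0, 0, -0.2973], [0.07, 0.1925, 0.125, 0, 0, -0.2973], [0.07, 0.1925, 0.125, 0, 0, -0.2973]])

```text
t: 2.85
tool_pos: [0.5574, 0.3522, 0.2015]
orientation: [0.367, 3.118, 0.001]
force: [0.4, 0.3, -0.1]
width: 0.0596
finger_force: 0.0
```

```bash
python3 - <<'E'
from h import *
p,d=camera("top");q,e=camera("scene");o=get_obs();R=Rot.from_rotvec(o["orientation"]);print(o["tool_pos"],R.as_matrix()[:,0].round(4),o["t"])
c=np.hstack([cv2.resize(p[190:310,120:270],(400,320),interpolation=2),cv2.resize(q[150:270,380:530],(400,320),interpolation=2)])
cv2.imwrite("pics/g1.png",c); np.savez("pics/g1.npz",p=p,d=d,q=q,e=e)
g=o["tool_pos"]+np.array([0,0,-.073]); print(pix("top",g),pix("scene",g))
E
```

```text
[0.55738467 0.35252139 0.20180095] [-0.9727  0.2319 -0.0021] 2.95
[[165.18011953 235.23214632]] [[483.06507921 198.45281581]]
```

View pics/g1.png

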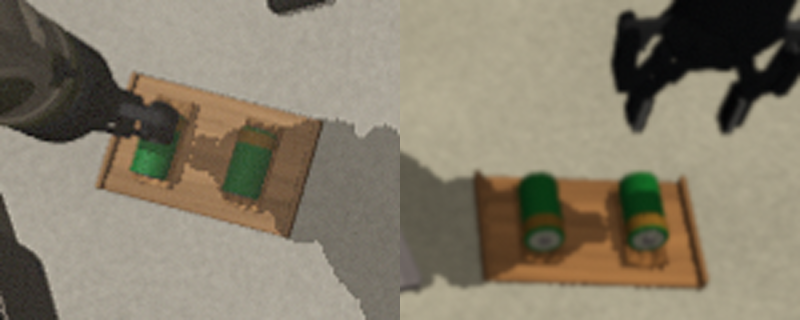

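Seen from the scene camera, the open fingers (tips near (468,197) and (503,198)) straddle the left cell and line up with it. The buttons face +x. I'll descend and grip.

Converted, 11 cm / 80 = 0.1375, 10 cm / 80 = 0.125.

Request:
arm_command(plan=[[0.0025, 0.0013, 0.0625, 0, 0, 0], [0.0025, 0.0013, 0.1063, 0, 0, 0], [0.0025, 0.0013, 0.125, 0, 0, 0], [0.0025, 0.0013, 0.1375, 0, 0, 0], [0.0025, 0.0013, 0.1375, 0, 0, 0]])

```text
t: 3.58
tool_pos: [0.5555, 0.3552, 0.0905]
orientation: [0.364, 3.12, 0.0]
force: [-0.9, -0.2, 0.0]
width: 0.0599
finger_force: 0.0
```

Request:
arm_command(plan=[[0, 0, 0, 0, 0, 0], [0, 0, 0, 0, 0, 0], [0, 0, 0, 0, 0, 0], [0, 0, 0, 0, 0, 0], [0, 0, 0, 0, 0, 0], [0, 0, 0, 0, 0, 0]], fingers=-1, grip_force=25)

```text
t: 4.32
tool_pos: [0.5559, 0.3556, 0.0914]
orientation: [0.363, 3.118, 0.002]
force: [-0.2, -0.9, 5.6]
width: 0.0321
finger_force: 24.9
```

Converted, -16 cm / 80 = -0.2, -12 cm / 80 = -0.15.

Request:
arm_command(plan=[[0, 0, -0.0063, 0, 0, 0], [0, 0, -0.025, 0, 0, 0], [0, 0, -0.075, 0, 0, 0], [0, 0, -0.15, 0, 0, 0], [0, 0, -0.2, 0, 0, 0], [0, 0, -0.2, 0, 0, 0]])

```text
t: 5.08
tool_pos: [0.5568, 0.3562, 0.2554]
orientation: [0.362, 3.113, 0.007]
force: [0.4, 1.2, -2.0]
width: 0.0313
finger_force: 25.3
```

```bash
python3 - <<'E'
from h import *
q,e=camera("scene");p,d=camera("top");o=get_obs();print(o["tool_pos"],o["width"],o["finger_force"],o["force"],Rot.from_rotvec(o["orientation"]).as_matrix().round(4).tolist())
cv2.imwrite("pics/g2.png",cv2.resize(q[100:280,400:560],(640,560),interpolation=2))
W=cloud("scene",e);hsv=cv2.cvtColor(q,cv2.COLOR_BGR2HSV)
for n,m in(("green",(hsv[...,0]>50)&(hsv[...,0]<85)&(hsv[...,1]>100)),("brass",(hsv[...,0]>12)&(hsv[...,0]<28)&(hsv[...,1]>120))):
    m=m&(W[...,2]>.12)&(W[...,1]>.2); P=W[m]; print(n,m.sum(),P.mean(0).round(4),np.percentile(P,[2,98],0).round(4).tolist())
c=o["tool_pos"]; print(pix("scene",c+[0,0,-.0645]))
E
```

```text
[0.5550157  0.35531074 0.25032203] 0.03213263143042029 25.243745148181915 [-0.7174129  -0.4090873  -1.58589684] [[-0.9733, 0.2297, 0.0007], [0.2297, 0.9733, 0.0003], [-0.0006, 0.0004, -1.0]]
green 190 [0.5602 0.3542 0.2066] [[0.535, 0.3351, 0.1955], [0.5871, 0.3714, 0.2382]]
brass 115 [0.4812 0.325  0.2375] [[-0.0584, 0.2085, 0.1882], [0.5838, 0.3691, 0.4767]]
[[492.48210718 177.62610259]]
```

View pics/g2.png

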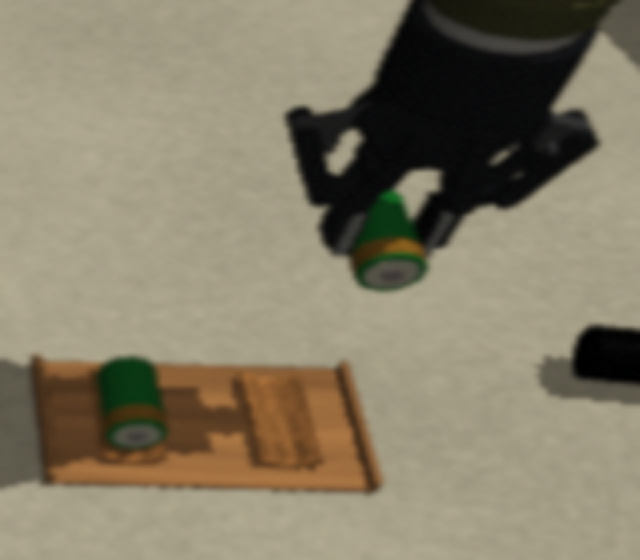

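The cell hangs level between the pads with the button facing the camera, and the other cell is undisturbed. On to the left pan.

```bash
python3 - <<'E'
from chain import *
c=get_obs()["tool_pos"]; a=np.array([.9733,-.2297,0])
for h in(.058,.061,.0645,.068): print(h,pix("scene",c+.0285*a-[0,0,h]).round(1))
chain(c,166.7,[(.6055,.1074,.23,183.3)])
E
```

```text
0.058 [[496.4 186.1]]
0.061 [[495.9 187.2]]
0.0645 [[495.4 188.5]]
0.068 [[494.8 189.7]]
(0.6055, 0.1074, 0.23, 183.3) -> [-10.62, -22.96, 2.03, 0.0, 0.0, -0.29] rows>= 5
```

Converted, -23 cm / 80 = -0.2875, -20.5 cm / 80 = -0.2563, -0.29 rad / 1.5708 = -0.1846.

Request:
arm_command(plan=[[-0.025, -0.05, 0, 0, 0, -0.0382], [-0.0563, -0.1125, 0, 0, 0, -0.0764], [-0.0938, -0.2, 0.0063, 0, 0, -0.1273], [-0.1188, -0.2563, 0.0188, 0, 0, -0.1592], [-0.1325, -0.2875, 0.025, 0, 0, -0.1846], [-0.1325, -0.2875, 0.025, 0, 0, -0.1846], [-0.1325, -0.2875, 0.025, 0, 0, -0.1846], [-0.1325, -0.2875, 0.025, 0, 0, -0.1846]])

```text
t: 6.18
tool_pos: [0.605, 0.1084, 0.2295]
orientation: [0.094, -3.139, -0.0]
force: [0.5, 0.1, -0.6]
width: 0.0322
finger_force: 25.3
```

```bash
python3 - <<'E'
from chain import *
q,e=camera("scene");o=get_obs();c=o["tool_pos"];R=Rot.from_rotvec(o["orientation"]);y=np.degrees(np.arctan2(*R.as_matrix()[1::-1,0]))%360;print(c,y,o["width"],o["force"])
u=pix("scene",c-[0,0,.064])[0].astype(int);print(u)
cv2.imwrite("pics/g3.png",cv2.resize(q[150:310,240:440],(800,600),interpolation=2))
chain(c,y,[(.6055,.1074,.195,183.3),(.6055,.1074,.18,183.3)])
E
```

```text
[0.60509064 0.10843303 0.22971609] 183.43824482516823 0.03226372843927581 [ 0.09370675 -0.67889371 -0.95044137]
[375 224]
(0.6055, 0.1074, 0.195, 183.3) -> [-0.03, -0.11, 3.47, 0.0, 0.0, 0.002] rows>= 1
(0.6055, 0.1074, 0.18, 183.3) -> [0.0, 0.0, 1.5, 0.0, 0.0, 0.0] rows>= 1
```

View pics/g3.png

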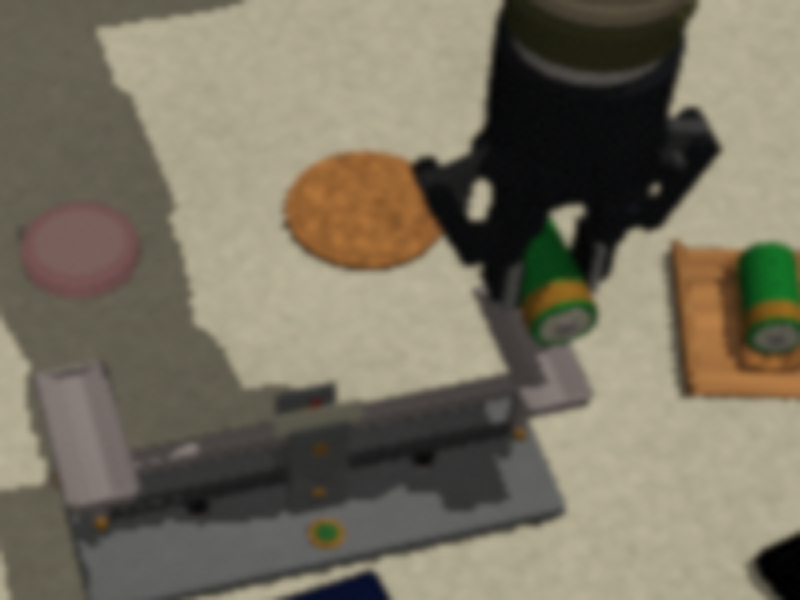

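The cell hangs over the left pan and is lined up with it (button face near zoomed pixel (562,325)). Lowering it slowly.

Converted, 4.1 cm / 80 = 0.0513, 1.5 cm / 80 = 0.0188.

Request:
arm_command(plan=[[0, -0.0013, 0.0188, 0, 0, 0], [0, -0.0013, 0.0338, 0, 0, 0], [0, -0.0013, 0.0413, 0, 0, 0], [0, -0.0013, 0.0438, 0, 0, 0], [0, -0.0013, 0.0463, 0, 0, 0], [0, -0.0013, 0.0488, 0, 0, 0], [0, -0.0013, 0.0513, 0, 0, 0]])

```text
t: 7.1
tool_pos: [0.6057, 0.106, 0.1891]
orientation: [-0.091, 3.14, -0.0]
force: [0.1, -0.1, -1.4]
width: 0.0321
finger_force: 25.4
```

Converted, 0.75 cm / 80 = 0.0094, 0.6 cm / 80 = 0.0075.

Request:
arm_command(plan=[[0, 0, 0.0019, 0, 0, 0], [0, 0, 0.0038, 0, 0, 0], [0, 0, 0.0056, 0, 0, 0], [0, 0, 0.0075, 0, 0, 0], [0, 0, 0.0094, 0, 0, 0], [0, 0, 0.0094, 0, 0, 0]])

```text
t: 7.85
tool_pos: [0.6053, 0.1061, 0.1811]
orientation: [0.091, -3.14, 0.0]
force: [-1.0, 0.0, -2.1]
width: 0.0319
finger_force: 25.4
```

```bash
python3 - <<'E'
from chain import *
q,e=camera("scene");o=get_obs();print(o["tool_pos"],o["force"],o["width"])
W=cloud("scene",e); m=(W[...,0]>.54)&(W[...,0]<.70)&(W[...,1]<-.095)&(W[...,1]>-.13)&(W[...,2]>.09); print("panR z",np.median(W[m][:,2]), "level was .1138")
E
```

```text
[0.60536374 0.10606971 0.18123414] [-0.30892855 -0.18398543 -1.31014415] 0.032534672780977554
panR z 0.12427176961251651 level was .1138
```

Converted, 0.35 cm / 80 = 0.0044, 0.3 cm / 80 = 0.0038.

Request:
arm_command(plan=[[0, 0, 0.0013, 0, 0, 0], [0, 0, 0.0025, 0, 0, 0], [0, 0, 0.0038, 0, 0, 0], [0, 0, 0.0044, 0, 0, 0], [0, 0, 0.0044, 0, 0, 0]])

```text
t: 8.52
tool_pos: [0.6054, 0.1061, 0.1778]
orientation: [0.091, -3.14, 0.0]
force: [0.3, -0.9, -1.6]
width: 0.0321
finger_force: 25.4
```

Request:
arm_command(plan=[[0, 0, 0, 0, 0, 0], [0, 0, 0, 0, 0, 0], [0, 0, 0, 0, 0, 0], [0, 0, 0, 0, 0, 0]], fingers=0.4)

```text
t: 9.02
tool_pos: [0.6055, 0.1061, 0.178]
orientation: [-0.091, 3.14, -0.0]
force: [-0.1, -0.5, 0.0]
width: 0.0606
finger_force: 0.0
```

Request:
arm_command(plan=[[0, 0, -0.0125, 0, 0, 0], [0, 0, -0.05, 0, 0, 0], [0, 0, -0.0875, 0, 0, 0], [0, 0, -0.0875, 0, 0, 0]])

```text
t: 9.52
tool_pos: [0.6071, 0.1062, 0.2515]
orientation: [-0.091, 3.134, -0.0]
force: [0.5, 0.4, -0.4]
width: 0.0598
finger_force: 0.0
```

```bash
cat > see.py <<'E'
from chain import *
def cells(n,zmin,box,show=True):
    q,e=camera(n);W=cloud(n,e);hsv=cv2.cvtColor(q,cv2.COLOR_BGR2HSV)
    m=(W[...,2]>zmin)&(hsv[...,1]>70)&(W[...,0]>box[0])&(W[...,0]<box[1])&(W[...,1]>box[2])&(W[...,1]<box[3])
    P=W[m]; r=cv2.minAreaRect(np.float32(P[:,:2]*1e3)); print(n,m.sum(),np.round(r,1) if 0 else r,"ztop",np.percentile(P[:,2],97).round(4)); return q,e,W
E
python3 - <<'E'
from see import *
o=get_obs();print(o["tool_pos"],o["width"],o["force"])
q,e,W=cells("scene",.085,(.54,.68,.07,.15))
m=(W[...,0]>.54)&(W[...,0]<.70)&(W[...,1]<-.095)&(W[...,1]>-.13)&(W[...,2]>.09); print("panR z",np.median(W[m][:,2]))
c=o["tool_pos"];y=np.degrees(np.arctan2(*Rot.from_rotvec(o["orientation"]).as_matrix()[1::-1,0]))%360;print(y)
cv2.imwrite("pics/g4.png",cv2.resize(q[150:310,240:440],(800,600),interpolation=2))
chain(c,y,[(.5392,.2725,.25,166.8),(.5392,.2725,.093,166.8)])
E
```

```text
[0.60705196 0.10619852 0.25149664] 0.0598017075955238 [ 0.48814671  0.35600786 -0.41932868]
scene 9035 ((611.2037963867188, 109.96246337890625), (89.89559173583984, 79.91016387939453), 0.022323153913021088) ztop 0.5916
panR z 0.12763703008632732
183.337881210232
(0.5392, 0.2725, 0.25, 166.8) -> [5.81, 17.0, 0.15, 0.0, 0.0, 0.289] rows>= 3
(0.5392, 0.2725, 0.093, 166.8) -> [-0.01, 0.0, 15.7, 0.0, 0.0, 0.0] rows>= 3
```

View pics/g4.png

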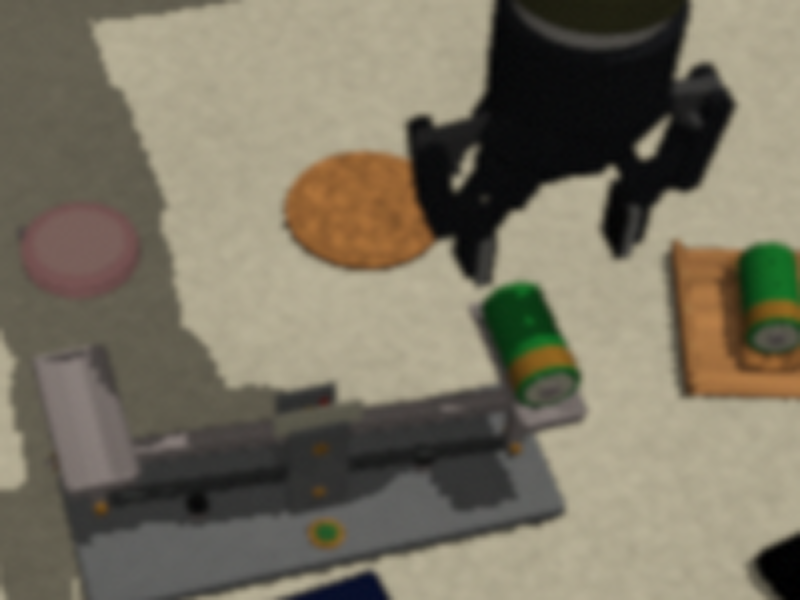

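The first cell lies in the left pan (zoomed pixel (535,345)), and that pan is down. Now the second cell.

Converted, 17 cm / 80 = 0.2125, 16 cm / 80 = 0.2, 0.29 rad / 1.5708 = 0.1846.

Request:
arm_command(plan=[[0.025, 0.0625, 0, 0, 0, 0.0637], [0.05, 0.1375, 0, 0, 0, 0.1273], [0.0688, 0.2, 0.0013, 0, 0, 0.1846], [0.0725, 0.2125, 0.0013, 0, 0, 0.1846], [0.0725, 0.2125, 0.0013, 0, 0, 0.1846], [0.0725, 0.2125, 0.0013, 0, 0, 0.1846]])

```text
t: 10.32
tool_pos: [0.5381, 0.2713, 0.2464]
orientation: [-0.365, -3.12, 0.001]
force: [-0.6, 0.2, -0.2]
width: 0.0598
finger_force: 0.0
```

Converted, 15.8 cm / 80 = 0.1975, 15 cm / 80 = 0.1875.

Request:
arm_command(plan=[[0, 0, 0.0625, 0, 0, 0], [0, 0, 0.125, 0, 0, 0], [0, 0, 0.1688, 0, 0, 0], [0, 0, 0.1875, 0, 0, 0], [0, 0, 0.1975, 0, 0, 0], [0, 0, 0.1975, 0, 0, 0]])

```text
t: 11.08
tool_pos: [0.5384, 0.2722, 0.0895]
orientation: [0.364, 3.119, 0.001]
force: [-0.4, -0.6, 0.1]
width: 0.0599
finger_force: 0.0
```

Request:
arm_command(plan=[[0, 0, 0, 0, 0, 0], [0, 0, 0, 0, 0, 0], [0, 0, 0, 0, 0, 0], [0, 0, 0, 0, 0, 0], [0, 0, 0, 0, 0, 0], [0, 0, 0, 0, 0, 0]], fingers=-1, grip_force=25)

```text
t: 11.82
tool_pos: [0.5386, 0.2728, 0.0904]
orientation: [0.363, 3.118, 0.001]
force: [-0.8, -1.0, 6.2]
width: 0.0319
finger_force: 24.7
```

Converted, -17 cm / 80 = -0.2125, -12 cm / 80 = -0.15.

Request:
arm_command(plan=[[0, 0, -0.0063, 0, 0, 0], [0, 0, -0.025, 0, 0, 0], [0, 0, -0.075, 0, 0, 0], [0, 0, -0.15, 0, 0, 0], [0, 0, -0.2125, 0, 0, 0], [0, 0, -0.2125, 0, 0, 0]])

```text
t: 12.58
tool_pos: [0.5397, 0.2733, 0.265]
orientation: [0.362, 3.112, 0.007]
force: [0.7, -0.3, -0.8]
width: 0.032
finger_force: 25.1
```

```bash
python3 - <<'E'
from see import *
o=get_obs();c=o["tool_pos"];y=np.degrees(np.arctan2(*Rot.from_rotvec(o["orientation"]).as_matrix()[1::-1,0]))%360;print(c,y,o["width"],o["force"])
chain(c,y,[(.53,-.03,.26,175),(.618,-.1124,.245,183.3)])
E
```

```text
[0.53974553 0.27329713 0.26496073] 166.72976837340875 0.0319972280866437 [ 0.65842822 -0.31940879 -0.7651265 ]
(0.53, -0.03, 0.26, 175) -> [-6.01, -29.74, 0.5, 0.0, 0.0, -0.144] rows>= 5
(0.618, -0.1124, 0.245, 183.3) -> [-9.49, -7.44, 1.5, 0.0, 0.0, -0.145] rows>= 2
```

Converted, -29.7 cm / 80 = -0.3713, -28 cm / 80 = -0.35, -0.144 rad / 1.5708 = -0.0917.

Request:
arm_command(plan=[[-0.0125, -0.0625, 0, 0, 0, -0.0191], [-0.025, -0.1375, 0, 0, 0, -0.0382], [-0.0438, -0.2125, 0, 0, 0, -0.0573], [-0.0588, -0.2875, 0, 0, 0, -0.0764], [-0.07, -0.35, 0, 0, 0, -0.0891], [-0.075, -0.3713, 0, 0, 0, -0.0917], [-0.075, -0.3713, 0, 0, 0, -0.0917]])

```text
t: 13.45
tool_pos: [0.5275, -0.0312, 0.2583]
orientation: [-0.142, -3.137, -0.001]
force: [0.3, 0.8, -0.9]
width: 0.0322
finger_force: 25.2
```

Converted, -9.5 cm / 80 = -0.1188, -7.4 cm / 80 = -0.0925, -0.145 rad / 1.5708 = -0.0923.

Request:
arm_command(plan=[[-0.0375, -0.0313, 0, 0, 0, -0.0318], [-0.0875, -0.0688, 0, 0, 0, -0.0637], [-0.1188, -0.0925, 0.0125, 0, 0, -0.0923], [-0.1188, -0.0925, 0.0125, 0, 0, -0.0923], [-0.1188, -0.0925, 0.0125, 0, 0, -0.0923], [-0.1188, -0.0925, 0.0125, 0, 0, -0.0923]])

```text
t: 14.2
tool_pos: [0.6155, -0.1109, 0.2493]
orientation: [0.092, -3.14, -0.0]
force: [-0.0, 0.2, -1.4]
width: 0.032
finger_force: 25.2
```

```bash
python3 - <<'E'
from see import *
q,e=camera("scene")
o=get_obs();c=o["tool_pos"];y=np.degrees(np.arctan2(*Rot.from_rotvec(o["orientation"]).as_matrix()[1::-1,0]))%360;print(c,y,o["width"],o["force"])
W=cloud("scene",e)
m=(W[...,0]>.54)&(W[...,0]<.70)&(W[...,1]<-.095)&(W[...,1]>-.13)&(W[...,2]>.09)&(W[...,2]<.14); print("panR z",np.median(W[m][:,2]))
cv2.imwrite("pics/g5.png",cv2.resize(q[150:310,200:400],(800,600),interpolation=2))
chain(c,y,[(.618,-.1124,.2145,183.3),(.618,-.1124,.205,183.3)])
E
```

```text
[ 0.61554966 -0.11116884  0.24940797] 183.35263853765744 0.031980260678542996 [-0.05129548 -0.2256328  -0.24129514]
panR z 0.12781369344954496
(0.618, -0.1124, 0.2145, 183.3) -> [-0.24, -0.14, 3.49, 0.0, 0.0, 0.001] rows>= 1
(0.618, -0.1124, 0.205, 183.3) -> [0.0, 0.0, 0.95, 0.0, 0.0, 0.0] rows>= 1
```

View pics/g5.png

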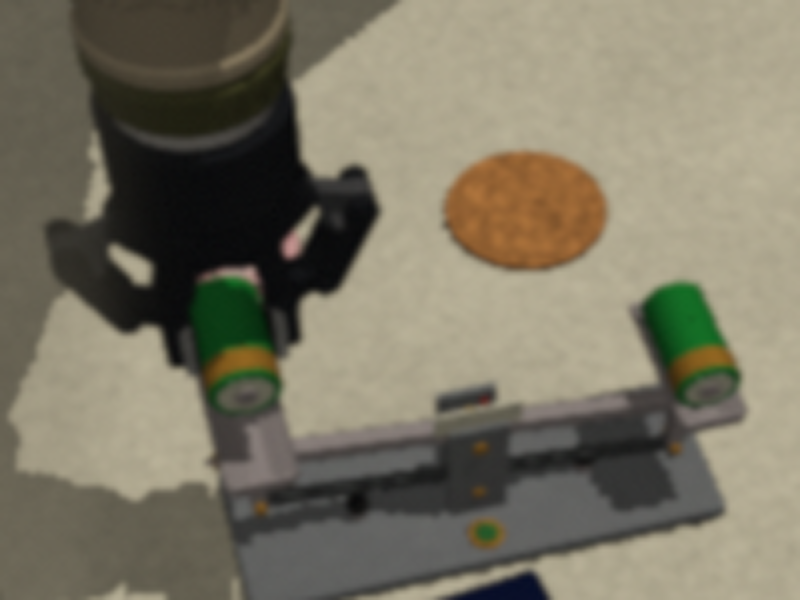

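The second cell hangs over the raised right pan. I'll set it down at contact height, about 0.2045 m at the TCP, and release.

Converted, 4.55 cm / 80 = 0.0569, 1.5 cm / 80 = 0.0188.

Request:
arm_command(plan=[[-0.0025, -0.0013, 0.0188, 0, 0, 0], [-0.0025, -0.0013, 0.0338, 0, 0, 0], [-0.0025, -0.0013, 0.0438, 0, 0, 0], [-0.0025, -0.0013, 0.0488, 0, 0, 0], [-0.0025, -0.0013, 0.0525, 0, 0, 0], [-0.0025, -0.0013, 0.055, 0, 0, 0], [-0.0025, -0.0013, 0.0569, 0, 0, 0], [-0.0025, -0.0013, 0.0569, 0, 0, 0]])

```text
t: 15.25
tool_pos: [0.6182, -0.1134, 0.2037]
orientation: [-0.09, 3.14, -0.0]
force: [-1.3, 0.5, 0.8]
width: 0.032
finger_force: 25.3
```

```bash
python3 - <<'E'
from see import *
q,e=camera("scene");o=get_obs();print(o["tool_pos"],o["width"],o["force"])
W=cloud("scene",e); m=(W[...,0]>.54)&(W[...,0]<.70)&(W[...,1]<-.09)&(W[...,1]>-.135)&(W[...,2]>.09)&(W[...,2]<.135); print("panR z",m.sum(),np.percentile(W[m][:,2],[10,50,90]))
E
```

```text
[ 0.6182271  -0.11338726  0.20373886] 0.03175664630175964 [-0.19184451 -0.49365098  0.53575191]
panR z 207 [0.1215943  0.12738168 0.13091361]
```

Converted, 0.03 cm / 80 = 0.0004.

Request:
arm_command(plan=[[0, 0, 0.0004, 0, 0, 0], [0, 0, 0.0004, 0, 0, 0], [0, 0, 0.0004, 0, 0, 0], [0, 0, 0.0004, 0, 0, 0]], fingers=0.4)

```text
t: 15.8
tool_pos: [0.618, -0.1134, 0.2031]
orientation: [-0.09, 3.14, -0.0]
force: [1.1, -0.1, 0.1]
width: 0.0602
finger_force: 0.0
```

Converted, -5 cm / 80 = -0.0625, -4 cm / 80 = -0.05.

Request:
arm_command(plan=[[0, 0, -0.0125, 0, 0, 0], [0, 0, -0.05, 0, 0, 0], [0, 0, -0.0625, 0, 0, 0], [0, 0, -0.0625, 0, 0, 0], [0, 0, -0.0625, 0, 0, 0], [0, 0, -0.0625, 0, 0, 0], [0, 0, -0.0625, 0, 0, 0], [0, 0, -0.0625, 0, 0, 0]])

```text
t: 16.8
tool_pos: [0.6179, -0.1133, 0.2527]
orientation: [0.09, -3.14, -0.0]
force: [0.2, 0.3, 0.4]
width: 0.0596
finger_force: 0.0
```

Request:
arm_command(plan=[[0, 0, 0, 0, 0, 0], [0, 0, 0, 0, 0, 0], [0, 0, 0, 0, 0, 0], [0, 0, 0, 0, 0, 0], [0, 0, 0, 0, 0, 0], [0, 0, 0, 0, 0, 0], [0, 0, 0, 0, 0, 0], [0, 0, 0, 0, 0, 0]])

```text
t: 17.8
tool_pos: [0.618, -0.1133, 0.2531]
orientation: [0.09, -3.14, 0.0]
force: [0.7, 0.7, -0.1]
width: 0.0595
finger_force: 0.0
```

```bash
python3 - <<'E'
from see import *
q,e=camera("scene");o=get_obs();c=o["tool_pos"];y=np.degrees(np.arctan2(*Rot.from_rotvec(o["orientation"]).as_matrix()[1::-1,0]))%360;print(c,y)
W=cloud("scene",e);hsv=cv2.cvtColor(q,cv2.COLOR_BGR2HSV)
for a in((-.15,-.07),(.06,.15)):
    m=(W[...,0]>.54)&(W[...,0]<.70)&(W[...,1]>a[0])&(W[...,1]<a[1])&(W[...,2]>.09)&(W[...,2]<.18)&(hsv[...,1]>90);P=W[m];print(m.sum(),cv2.minAreaRect(np.float32(P[:,:2]*1e3)),"top",np.percentile(P[:,2],97))
cv2.imwrite("pics/g6.png",cv2.resize(q[150:310,200:400],(800,600),interpolation=2))
E
```

```text
[ 0.61801825 -0.11334015  0.25307394] 183.27655199871322
464 ((620.3816528320312, -110.4209976196289), (58.5318603515625, 32.64372634887695), 1.90182363986969) top 0.159559206928028
415 ((606.428955078125, 105.42046356201172), (58.30198287963867, 30.643573760986328), 2.7470595836639404) top 0.13113002503085555
```

View pics/g6.png

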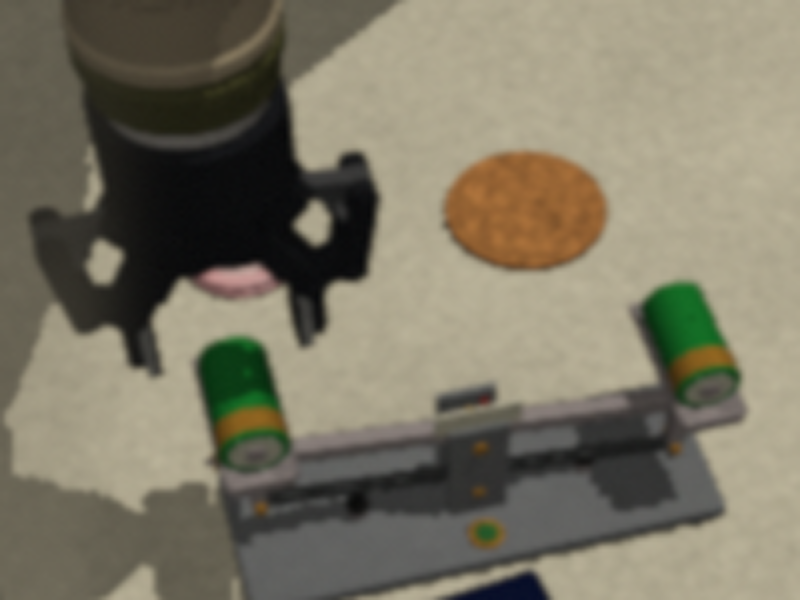

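The left pan is down: cell tops read 0.131 m on the left and 0.160 m on the right. So the left cell is the heavy one. Fetching it.

Converted, 21.95 cm / 80 = 0.2744, 20.5 cm / 80 = 0.2563.

Request:
arm_command(plan=[[0, 0.0625, 0, 0, 0, 0], [0, 0.1375, 0, 0, 0, 0], [0, 0.2125, 0, 0, 0, 0], [0, 0.2563, 0, 0, 0, 0], [0, 0.2744, 0, 0, 0, 0], [0, 0.2744, 0, 0, 0, 0], [0, 0.2744, 0, 0, 0, 0]])

```text
t: 18.73
tool_pos: [0.6057, 0.1045, 0.253]
orientation: [0.088, -3.14, 0.001]
force: [-0.7, 0.3, 0.6]
width: 0.0597
finger_force: 0.0
```

Converted, 7.5 cm / 80 = 0.0938, 7.4 cm / 80 = 0.0925.

Request:
arm_command(plan=[[0, 0, 0.0375, 0, 0, 0], [0, 0, 0.0688, 0, 0, 0], [0, 0, 0.085, 0, 0, 0], [0, 0, 0.0925, 0, 0, 0], [0, 0, 0.0938, 0, 0, 0], [0, 0, 0.0938, 0, 0, 0]])

```text
t: 19.48
tool_pos: [0.606, 0.1057, 0.1789]
orientation: [-0.09, 3.139, -0.0]
force: [0.9, 0.3, -0.3]
width: 0.06
finger_force: 0.0
```

```bash
python3 - <<'E'
from see import *
o=get_obs();c=o["tool_pos"];y=np.degrees(np.arctan2(*Rot.from_rotvec(o["orientation"]).as_matrix()[1::-1,0]))%360;print(c,y,o["force"])
E
```

```text
[0.6060061  0.10573219 0.17889156] 183.2693179845118 [ 0.92514231  0.26067723 -0.33231442]
```

Converted, 0.1 cm / 80 = 0.0013.

Request:
arm_command(plan=[[0, 0, 0.0013, 0, 0, 0], [0, 0, 0.0013, 0, 0, 0], [0, 0, 0.0013, 0, 0, 0], [0, 0, 0.0013, 0, 0, 0], [0, 0, 0.0013, 0, 0, 0], [0, 0, 0.0013, 0, 0, 0]], fingers=-1, grip_force=25)

```text
t: 20.23
tool_pos: [0.6058, 0.1061, 0.1776]
orientation: [-0.09, 3.139, 0.001]
force: [-1.3, 3.2, 5.7]
width: 0.0319
finger_force: 26.9
```

Request:
arm_command(plan=[[0, 0, -0.0038, 0, 0, 0], [0, 0, -0.01, 0, 0, 0], [0, 0, -0.02, 0, 0, 0], [0, 0, -0.0375, 0, 0, 0], [0, 0, -0.0625, 0, 0, 0], [0, 0, -0.0875, 0, 0, 0], [0, 0, -0.1, 0, 0, 0], [0, 0, -0.1, 0, 0, 0]])

```text
t: 21.22
tool_pos: [0.606, 0.1058, 0.2582]
orientation: [-0.09, 3.138, -0.0]
force: [0.6, -0.7, -2.0]
width: 0.0319
finger_force: 26.3
```

```bash
python3 - <<'E'
from see import *
q,e=camera("scene");o=get_obs();c=o["tool_pos"];y=np.degrees(np.arctan2(*Rot.from_rotvec(o["orientation"]).as_matrix()[1::-1,0]))%360;print(c,y,o["force"],o["width"])
W=cloud("scene",e);hsv=cv2.cvtColor(q,cv2.COLOR_BGR2HSV)
for a in((-.15,-.07),(.06,.15)):
    m=(W[...,0]>.54)&(W[...,0]<.70)&(W[...,1]>a[0])&(W[...,1]<a[1])&(W[...,2]>.09)&(W[...,2]<.25)&(hsv[...,1]>90)&(hsv[...,2]>40);P=W[m];print(m.sum(),cv2.minAreaRect(np.float32(P[:,:2]*1e3)),"z",np.percentile(P[:,2],[3,50,97]))
chain(c,y,[(.56,-.1,.255,188),(.5433,-.3079,.17,193)])
E
```

```text
[0.60552009 0.10577482 0.2571889 ] 183.27758096559947 [ 0.55278779 -1.34791972 -1.32119117] 0.03211627053344937
466 ((620.0076904296875, -111.14227294921875), (59.25852584838867, 33.27742385864258), 1.4426257610321045) z [0.11672563 0.12729456 0.1312767 ]
324 ((609.116455078125, 104.49150085449219), (54.03118896484375, 32.8349494934082), 3.1120145320892334) z [0.19664582 0.20837328 0.21140226]
(0.56, -0.1, 0.255, 188) -> [5.72, -20.28, 0.22, 0.0, 0.0, -0.082] rows>= 4
(0.5433, -0.3079, 0.17, 193) -> [4.54, -20.36, 8.5, 0.0, 0.0, -0.088] rows>= 4
```

Converted, -20.3 cm / 80 = -0.2538, -19.5 cm / 80 = -0.2438, -0.082 rad / 1.5708 = -0.0522.

Request:
arm_command(plan=[[0.0188, -0.0625, 0, 0, 0, -0.0127], [0.0375, -0.1313, 0, 0, 0, -0.0255], [0.0563, -0.2, 0, 0, 0, -0.0382], [0.0688, -0.2438, 0.0013, 0, 0, -0.0509], [0.0713, -0.2538, 0.0025, 0, 0, -0.0522], [0.0713, -0.2538, 0.0025, 0, 0, -0.0522]])

```text
t: 22.02
tool_pos: [0.5598, -0.1002, 0.2543]
orientation: [0.216, -3.133, -0.001]
force: [-0.2, -0.1, -1.6]
width: 0.032
finger_force: 26.3
```

Converted, -20.4 cm / 80 = -0.255, -20 cm / 80 = -0.25, -0.088 rad / 1.5708 = -0.056.

Request:
arm_command(plan=[[0.0125, -0.0625, 0, 0, 0, -0.0127], [0.0275, -0.125, 0, 0, 0, -0.0255], [0.045, -0.2, 0, 0, 0, -0.0382], [0.0563, -0.25, 0.025, 0, 0, -0.056], [0.0563, -0.255, 0.075, 0, 0, -0.056], [0.0563, -0.255, 0.1063, 0, 0, -0.056], [0.0563, -0.255, 0.1063, 0, 0, -0.056], [0.0563, -0.255, 0.1063, 0, 0, -0.056]])

```text
t: 23.02
tool_pos: [0.545, -0.3076, 0.1711]
orientation: [-0.359, 3.12, -0.001]
force: [-0.1, -1.2, -0.7]
width: 0.0321
finger_force: 26.3
```

```bash
python3 - <<'E'
from see import *
q,e=camera("scene");p,d=camera("top");o=get_obs();c=o["tool_pos"];y=np.degrees(np.arctan2(*Rot.from_rotvec(o["orientation"]).as_matrix()[1::-1,0]))%360;print(c,y,o["force"],o["width"])
chain(c,y,[(.5433,-.3079,.115,193),(.5433,-.3079,.108,193)])
cv2.imwrite("pics/g7.png",np.hstack([cv2.resize(q[190:340,110:260],(400,400),interpolation=2),cv2.resize(p[190:340,400:550],(400,400),interpolation=2)]))
E
```

```text
[ 0.54510364 -0.30820578  0.17181792] 193.08490503888999 [-0.7331324  -0.76448376 -1.16277465] 0.031637563580352496
(0.5433, -0.3079, 0.115, 193) -> [0.17, 0.07, 5.68, 0.0, 0.0, 0.001] rows>= 1
(0.5433, -0.3079, 0.108, 193) -> [0.0, 0.0, 0.7, 0.0, 0.0, 0.0] rows>= 1
```

View pics/g7.png

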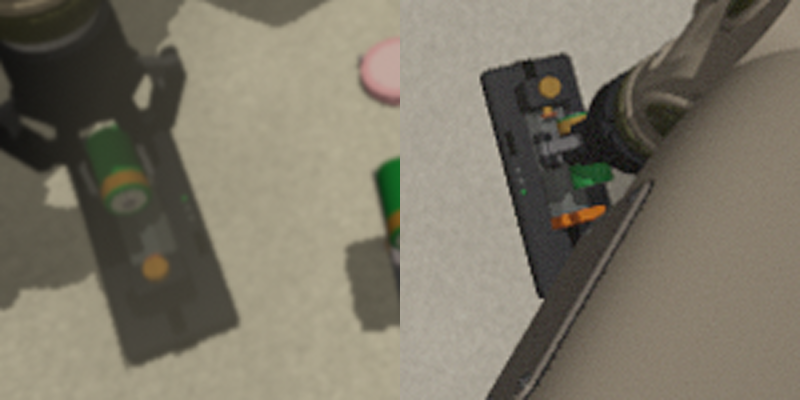

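The cell hangs over the bay with the button towards the contact, in line with the housing. Lowering.

Converted, 6.4 cm / 80 = 0.08, 6.3 cm / 80 = 0.0788.

Request:
arm_command(plan=[[0.0013, 0.0013, 0.0313, 0, 0, 0], [0.0013, 0.0013, 0.0563, 0, 0, 0], [0.0013, 0.0013, 0.07, 0, 0, 0], [0.0013, 0.0013, 0.0763, 0, 0, 0], [0.0013, 0.0013, 0.0788, 0, 0, 0], [0.0013, 0.0013, 0.08, 0, 0, 0], [0.0013, 0.0013, 0.08, 0, 0, 0]])

```text
t: 24.0
tool_pos: [0.5431, -0.3078, 0.108]
orientation: [-0.356, 3.12, -0.002]
force: [-2.9, 1.1, 5.5]
width: 0.0317
finger_force: 27.0
```

```bash
python3 - <<'E'
from see import *
o=get_obs();print(o["tool_pos"],o["force"],o["width"])
E
```

```text
[ 0.54306528 -0.30775643  0.10803546] [-2.85524766  1.06585564  5.539506  ] 0.03165126825801063
```

Request:
arm_command(plan=[[0, 0, 0, 0, 0, 0], [0, 0, 0, 0, 0, 0], [0, 0, 0, 0, 0, 0], [0, 0, 0, 0, 0, 0]], fingers=0.4)

```text
t: 24.5
tool_pos: [0.5427, -0.3077, 0.106]
orientation: [0.356, -3.121, 0.0]
force: [0.5, -0.1, -0.1]
width: 0.0598
finger_force: 0.0
```

Request:
arm_command(plan=[[0, 0, -0.0125, 0, 0, 0], [0, 0, -0.05, 0, 0, 0], [0, 0, -0.1125, 0, 0, 0], [0.0875, 0, -0.15, 0, 0, 0], [0.15, 0, -0.15, 0, 0, 0], [0.15, 0, -0.15, 0, 0, 0]])

```text
t: 25.25
tool_pos: [0.4227, -0.3352, 0.2277]
orientation: [0.35, -3.122, 0.001]
force: [0.2, -0.0, 0.9]
width: 0.0598
finger_force: 0.0
```

```bash
python3 - <<'E'
from see import *
q,e=camera("scene");p,d=camera("top");o=get_obs();c=o["tool_pos"];y=np.degrees(np.arctan2(*Rot.from_rotvec(o["orientation"]).as_matrix()[1::-1,0]))%360;print(c,y,o["force"],o["width"])
np.savez("pics/s8.npz",q=q,e=e)
cv2.imwrite("pics/g8.png",cv2.resize(q[220:330,120:220],(600,600),interpolation=2))
C=np.array([.5384,-.309]);a=np.radians(13);U=np.array([[np.cos(a),np.sin(a)],[-np.sin(a),np.cos(a)]])
W=cloud("scene",e);L=(W[...,:2]-C)@U.T*1e3;Z=W[...,2]*1e3;hsv=cv2.cvtColor(q,cv2.COLOR_BGR2HSV);H,S,V=[hsv[...,i] for i in range(3)]
def st(n,m): print(n,m.sum(),"x",np.percentile(L[m][:,0],[2,50,98]).round(1),"y",np.percentile(L[m][:,1],[2,50,98]).round(1),"z",np.percentile(Z[m],[2,50,98]).round(1))
reg=(abs(L[...,0])<110)&(abs(L[...,1])<45)&(Z<95)
st("cell",reg&(H>45)&(H<90)&(S>100)&(Z>28)); st("top",reg&(H>45)&(H<90)&(S>100)&(Z>50))
st("orange jaw",reg&(L[...,0]<-15)&(S>120)&(H<20)&(Z>30)); st("tab",reg&(L[...,0]<-15)&(Z>72))
st("copper",reg&(L[...,0]>25)&(H<25)&(S>100)&(Z<62)&(Z>30));st("block",reg&(L[...,0]>30)&(Z>54)&(Z<62))
E
```

```text
[ 0.42554791 -0.33519875  0.2271692 ] 192.9303793503958 [-0.10745336  0.56595221  0.28117193] 0.0596371378295877
cell 172 x [-21.7  -1.9  17. ] y [-8.6  1.7 11.4] z [53.8 58.8 62.5]
top 172 x [-21.7  -1.9  17. ] y [-8.6  1.7 11.4] z [53.8 58.8 62.5]
orange jaw 272 x [-48.  -40.7 -38.4] y [-15.9   1.   17. ] z [37.5 63.5 90.1]
tab 104 x [-48.5 -41.  -38.5] y [-10.2   0.7  12. ] z [72.2 85.8 90.3]
copper 43 x [25.3 27.8 64. ] y [-13.3   1.6  14.2] z [45.1 56.8 61. ]
block 219 x [30.8 72.4 83.2] y [-18.6   0.3  19.4] z [54.4 58.8 61.8]
```

View pics/g8.png

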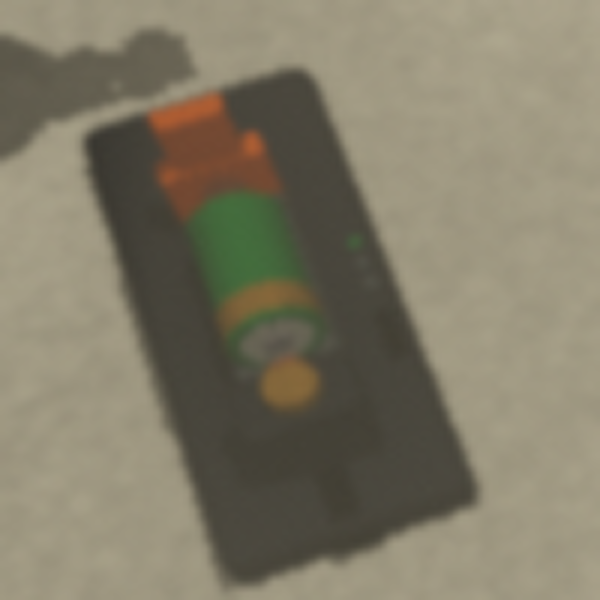

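The cell lies in the bay with its button towards the contact, clear of the jaw and block at each end. Next I'll close the fingers and come down behind the jaw tab.

Converted, 8.8 cm / 80 = 0.11, 6 cm / 80 = 0.075.

Request:
arm_command(plan=[[0, 0, 0.0375, 0, 0, 0], [0, 0, 0.075, 0, 0, 0], [0, 0, 0.11, 0, 0, 0], [0, 0, 0.11, 0, 0, 0], [-0.025, 0, 0.11, 0, 0, 0], [-0.0525, 0, 0.11, 0, 0, 0], [-0.0525, 0, 0.11, 0, 0, 0], [-0.0525, 0, 0.11, 0, 0, 0]], fingers=-1)

```text
t: 26.35
tool_pos: [0.4675, -0.3252, 0.1389]
orientation: [-0.358, 3.121, -0.002]
force: [0.1, 0.7, 0.1]
width: 0.0005
finger_force: 0.0
```

```bash
cat > ch.py <<'E'
from see import *
C=np.array([.5384,-.309]);a=np.radians(13);U=np.array([[np.cos(a),np.sin(a)],[-np.sin(a),np.cos(a)]])
def loc(): 
    o=get_obs(); print("t",o["t"],"tcp",(U@(o["tool_pos"][:2]-C)*1e3).round(2),(o["tool_pos"][2]*1e3).round(1),"F",(U@o["force"][:2]).round(2),o["force"][2].round(2),"w",o["width"])
E
python3 - <<'E'
from ch import *
loc()
for v,z in((229.6,.0505),(232.9,.0505),(234.4,.0425)): print(v,U@(onz("top",[[455.6,v]],z)[0,:2]-C)*1e3)
q,e=camera("scene");
cv2.imwrite("pics/g9.png",cv2.resize(q[180:330,90:240],(600,600),interpolation=2))
E
```

```text
t 26.35 tcp [-72.75   0.18] 138.9 F [0.29 0.67] 0.06 w 0.0005141033220162135
229.6 [53.98284856 -0.49467761]
232.9 [46.39145571  1.57633078]
234.4 [43.80671338 -0.07321436]
```

View pics/g9.png

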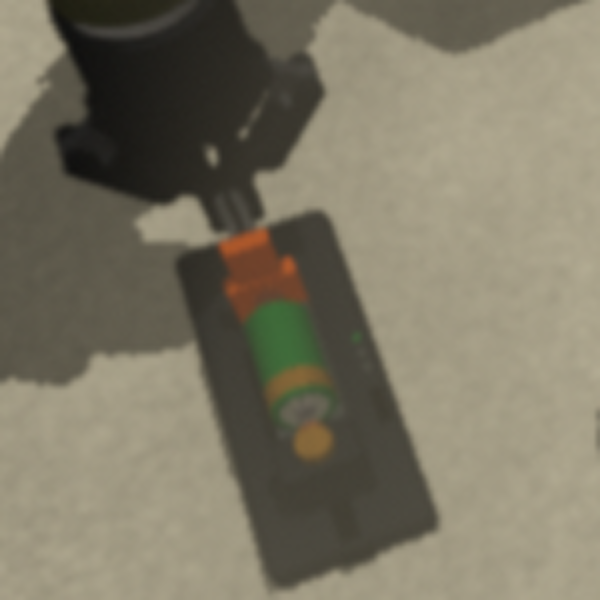

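The closed fingertips stand right behind the orange tab, at zoomed pixel (240,225). The cell sits between jaw and contact. The contact face comes out near charger x = 46 mm, so I'll push in small steps and watch the force.

Converted, -2 cm / 80 = -0.025, -1.8 cm / 80 = -0.0225.

Request:
arm_command(plan=[[-0.0063, 0, 0, 0, 0, 0], [-0.01, 0, 0, 0, 0, 0], [-0.0125, 0, 0, 0, 0, 0], [-0.015, 0, 0, 0, 0, 0], [-0.0175, 0, 0, 0, 0, 0], [-0.02, 0, 0, 0, 0, 0], [-0.0225, 0, 0, 0, 0, 0], [-0.025, 0, 0, 0, 0, 0]])

```text
t: 27.4
tool_pos: [0.484, -0.3212, 0.1381]
orientation: [0.353, -3.116, 0.001]
force: [-9.2, -3.1, 5.0]
width: 0.0002
finger_force: 4.6
```

```bash
python3 -c "
from ch import *
loc()"
```

```text
t 27.4 tcp [-55.7    0.38] 138.1 F [-9.64 -0.97] 4.96 w 0.00015957297894545012
```

Converted, -1.2 cm / 80 = -0.015, -1.05 cm / 80 = -0.0131.

Request:
arm_command(plan=[[-0.0019, 0, 0, 0, 0, 0], [-0.0038, 0, 0, 0, 0, 0], [-0.0056, 0, 0, 0, 0, 0], [-0.0075, 0, 0, 0, 0, 0], [-0.0094, 0, 0, 0, 0, 0], [-0.0113, 0, 0, 0, 0, 0], [-0.0131, 0, 0, 0, 0, 0], [-0.015, 0, 0, 0, 0, 0]])

```text
t: 28.4
tool_pos: [0.4953, -0.3185, 0.1381]
orientation: [0.353, -3.116, 0.001]
force: [-10.2, -3.2, 5.9]
width: -0.0002
finger_force: 5.3
```

```bash
cat >> ch.py <<'E'
def meas():
    q,e=camera("scene");loc();W=cloud("scene",e);L=(W[...,:2]-C)@U.T*1e3;Z=W[...,2]*1e3;hsv=cv2.cvtColor(q,cv2.COLOR_BGR2HSV);H,S,V=[hsv[...,i] for i in range(3)]
    reg=(abs(L[...,0])<110)&(abs(L[...,1])<25)&(Z<95)
    # pixel extents along the charger axis for tab front edge and cell band
    for n,m in(("tab",reg&(H<20)&(S>120)&(L[...,0]<10)&(Z>80)),("green",reg&(H>45)&(H<90)&(S>100)&(Z>50)),("brassband",reg&(H>12)&(H<30)&(S>90)&(Z>45)&(L[...,0]<40)&(L[...,0]>5))):
        if m.sum(): print(n,m.sum(),"x mean %.2f"%L[m][:,0].mean(),np.percentile(L[m][:,0],[3,97]).round(1))
E
python3 -c "
from ch import *
meas()"
```

```text
t 28.45 tcp [-43.96   0.41] 138.1 F [-10.33  -0.57] 5.44 w -0.0002535066801938682
tab 73 x mean -26.72 [-32.8 -22.7]
green 207 x mean -0.58 [-19.   17.4]
brassband 82 x mean 26.69 [20.1 32.3]
```

Converted, -0.5 cm / 80 = -0.0063, -0.4 cm / 80 = -0.005.

Request:
arm_command(plan=[[-0.0013, 0, 0, 0, 0, 0], [-0.0025, 0, 0, 0, 0, 0], [-0.0038, 0, 0, 0, 0, 0], [-0.005, 0, 0, 0, 0, 0], [-0.0063, 0, 0, 0, 0, 0]])

```text
t: 29.08
tool_pos: [0.5001, -0.3174, 0.1382]
orientation: [0.353, -3.116, 0.001]
force: [-10.5, -2.5, 5.9]
width: -0.0
finger_force: 5.3
```

```bash
python3 -c "
from ch import *
meas()"
```

```text
t 29.125 tcp [-39.07   0.42] 138.1 F [-10.43   0.07] 6.22 w 0.0004315305885166244
tab 78 x mean -22.21 [-28.1 -18.2]
green 219 x mean 4.40 [-14.   21.7]
brassband 84 x mean 31.40 [25.1 37.7]
```

Converted, -0.2 cm / 80 = -0.0025, -0.15 cm / 80 = -0.0019.

Request:
arm_command(plan=[[-0.0006, 0, 0, 0, 0, 0], [-0.0013, 0, 0, 0, 0, 0], [-0.0019, 0, 0, 0, 0, 0], [-0.0025, 0, 0, 0, 0, 0]])

```text
t: 29.62
tool_pos: [0.5021, -0.317, 0.1381]
orientation: [0.353, -3.116, 0.001]
force: [-10.1, -2.2, 5.5]
width: 0.0001
finger_force: 5.3
```

```bash
python3 -c "
from ch import *
meas()"
```

```text
t 29.675 tcp [-37.15   0.41] 138.1 F [-10.87  -0.27] 5.2 w 5.974973144641234e-05
tab 79 x mean -20.07 [-26.2 -15.9]
green 219 x mean 6.15 [-12.4  24.1]
brassband 79 x mean 33.52 [28.  39.2]
```

Converted, -0.1 cm / 80 = -0.0013, -0.07 cm / 80 = -0.0009.

Request:
arm_command(plan=[[-0.0004, 0, 0, 0, 0, 0], [-0.0009, 0, 0, 0, 0, 0], [-0.0013, 0, 0, 0, 0, 0], [-0.0013, 0, 0, 0, 0, 0]])

```text
t: 30.18
tool_pos: [0.5031, -0.3167, 0.1381]
orientation: [0.353, -3.116, 0.001]
force: [-11.0, -2.2, 5.3]
width: 0.0001
finger_force: 5.2
```

```bash
python3 -c "
from ch import *
meas();loc()"
```

```text
t 30.225 tcp [-36.17   0.4 ] 138.1 F [-10.38  -0.48] 5.88 w 0.000413581109000918
tab 75 x mean -19.02 [-25.3 -14.6]
green 218 x mean 7.26 [-11.5  25.2]
brassband 78 x mean 33.65 [28.2 39.1]
t 30.225 tcp [-36.17   0.4 ] 138.1 F [-10.38  -0.48] 5.88 w 0.000413581109000918
```

Converted, -0.1 cm / 80 = -0.0013, -0.07 cm / 80 = -0.0009.

Request:
arm_command(plan=[[-0.0004, 0, 0, 0, 0, 0], [-0.0009, 0, 0, 0, 0, 0], [-0.0013, 0, 0, 0, 0, 0], [-0.0013, 0, 0, 0, 0, 0]])

```text
t: 30.72
tool_pos: [0.504, -0.3165, 0.1382]
orientation: [0.353, -3.116, 0.001]
force: [-10.2, -2.9, 5.8]
width: 0.0
finger_force: 5.2
```

```bash
python3 -c "
from ch import *
meas();loc()"
```

```text
t 30.775 tcp [-35.17   0.44] 138.1 F [-10.58  -0.6 ] 5.45 w 0.00012388495446348136
tab 78 x mean -18.11 [-25.  -13.9]
green 221 x mean 8.77 [-10.   27.4]
brassband 71 x mean 34.60 [29.3 39.6]
t 30.775 tcp [-35.17   0.44] 138.1 F [-10.58  -0.6 ] 5.45 w 0.00012388495446348136
```

Lag between commanded and measured position (steady 3.4 mm) is a cleaner sign than the force: 1.5 N at first touch should add about 0.5 mm. Going on.

Converted, -0.1 cm / 80 = -0.0013, -0.05 cm / 80 = -0.0006.

Request:
arm_command(plan=[[-0.0006, 0, 0, 0, 0, 0], [-0.0013, 0, 0, 0, 0, 0], [-0.0013, 0, 0, 0, 0, 0]])

```text
t: 31.15
tool_pos: [0.505, -0.3163, 0.1381]
orientation: [0.353, -3.116, 0.001]
force: [-9.8, -3.5, 5.4]
width: -0.0002
finger_force: 5.2
```

```bash
python3 -c "
from ch import *
loc()"
```

```text
t 31.15 tcp [-34.18   0.43] 138.1 F [-10.31  -1.17] 5.39 w -0.00023104263656727823
```

Converted, -0.1 cm / 80 = -0.0013, -0.05 cm / 80 = -0.0006.

Request:
arm_command(plan=[[-0.0006, 0, 0, 0, 0, 0], [-0.0013, 0, 0, 0, 0, 0], [-0.0013, 0, 0, 0, 0, 0]])

```text
t: 31.52
tool_pos: [0.5056, -0.3161, 0.1381]
orientation: [0.352, -3.115, 0.001]
force: [-10.7, -2.9, 6.4]
width: 0.0
finger_force: 5.9
```

```bash
python3 -c "
from ch import *
loc()"
```

```text
t 31.525 tcp [-33.54   0.44] 138.1 F [-11.03  -0.4 ] 6.37 w 4.537296410207901e-05
```

Converted, -0.1 cm / 80 = -0.0013, -0.05 cm / 80 = -0.0006.

Request:
arm_command(plan=[[-0.0006, 0, 0, 0, 0, 0], [-0.0013, 0, 0, 0, 0, 0], [-0.0013, 0, 0, 0, 0, 0]])

```text
t: 31.9
tool_pos: [0.5063, -0.316, 0.1381]
orientation: [0.352, -3.114, 0.001]
force: [-13.1, -2.4, 7.1]
width: -0.0001
finger_force: 6.5
```

```bash
python3 -c "
from ch import *
loc()"
```

```text
t 31.9 tcp [-32.86   0.44] 138.1 F [-13.3    0.58] 7.07 w -0.00014554638902303832
```

Converted, -0.1 cm / 80 = -0.0013, -0.05 cm / 80 = -0.0006.

Request:
arm_command(plan=[[-0.0006, 0, 0, 0, 0, 0], [-0.0013, 0, 0, 0, 0, 0], [-0.0013, 0, 0, 0, 0, 0]])

```text
t: 32.28
tool_pos: [0.507, -0.3158, 0.1381]
orientation: [0.351, -3.114, 0.001]
force: [-13.3, -4.1, 7.4]
width: 0.0001
finger_force: 7.0
```

```bash
python3 -c "
from ch import *
meas()"
```

```text
t 32.325 tcp [-32.17   0.44] 138.2 F [-14.26  -0.71] 7.5 w 2.812083660335531e-06
tab 78 x mean -15.21 [-21.4 -11.1]
green 217 x mean 11.04 [-7.  28.5]
brassband 53 x mean 36.29 [32.2 39.6]
```

The spring is now pressed in about 1.3 mm: pushing force rose from 10.5 to 14.3 N, so the spring carries about 3.7 N. Backing off and lifting clear.

Converted, -12 cm / 80 = -0.15, 1.5 cm / 80 = 0.0188.

Request:
arm_command(plan=[[0.0063, 0, 0, 0, 0, 0], [0.0188, 0, 0, 0, 0, 0], [0.05, 0, 0, 0, 0, 0], [0.0625, 0, -0.0375, 0, 0, 0], [0.075, 0, -0.1125, 0, 0, 0], [0.075, 0, -0.15, 0, 0, 0], [0.075, 0, -0.15, 0, 0, 0], [0.075, 0, -0.15, 0, 0, 0]])

```text
t: 33.33
tool_pos: [0.4518, -0.3283, 0.2574]
orientation: [0.356, -3.121, -0.001]
force: [1.4, 0.7, 0.2]
width: 0.0003
finger_force: 0.0
```

```bash
python3 - <<'E'
from ch import *
meas()
q,e=camera("scene");cv2.imwrite("pics/g10.png",cv2.resize(q[150:330,110:430],(800,450),interpolation=2))
E
```

```text
t 33.375 tcp [-88.82   0.94] 256.8 F [-0.67 -0.39] -0.77 w 7.534801774239701e-05
tab 73 x mean -15.15 [-20.4 -10.8]
green 179 x mean 11.04 [-6.5 28.9]
brassband 56 x mean 36.24 [31.8 40. ]
```

View pics/g10.png

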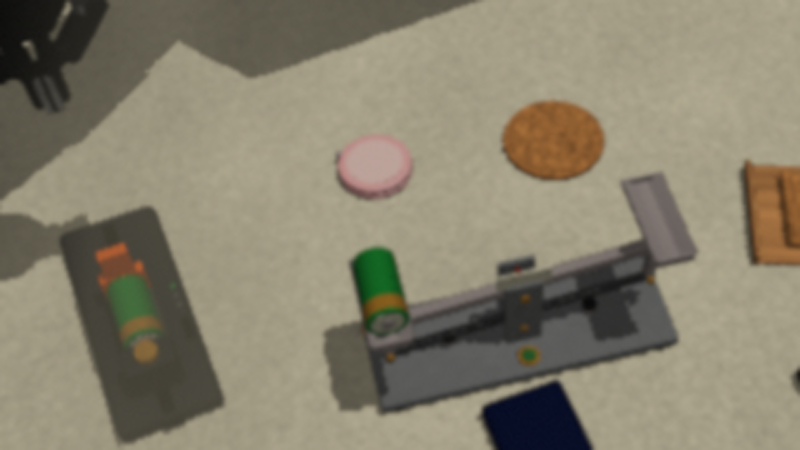

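The heavy cell is held between jaw and contact (zoomed pixel (135,310)) and the jaw has not slipped back. The light cell lies on the right pan (380,290), and the arm is clear.

```bash
python3 -c "
from workcell import *
print(finish_job())"
```

```text
the job is handed in; nothing more can be done
None
```

The job is handed in but no verdict came back: the left pan dropped, so that cell is in the charger, button towards the contact, with the spring pressed in about 1.3 mm (about 4 N, estimated from the pushing force), and the lighter cell is still on the right pan.

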